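# Close up the row of pots along the rail

### The job

Push the low, wide celadon pot with the flat wooden lid along the low wooden rail until it stands right up against the square concrete planter. Keep it on the counter and against the rail all the way, and let go of it there, upright and still against both rail and planter. Leave the tall, narrow celadon pot where it stands.

Things in the scene. Friction and masses are not known exactly. Their poses are not given: they have to be found in the camera images.
- pot_center (a point): Centre (half-way up, 34 mm above the counter) of the low celadon pot: an upright plain cylinder 104 mm in diameter and 68 mm high overall with a flat wooden lid flush on top, about 0.45 to 0.85 kg, loose. It is too wide for a gripper, has nothing to hold, and slides on the counter when pushed. It starts on the robot's side of the rail, about 2 mm clear of it, with a clear stretch of rail between it and the planter.
- rail: Low straight wooden rail fixed on the counter, 600 mm long, 22 mm thick, 45 mm high, running roughly left to right. Origin at counter height at the foot of its near face (the one towards the robot), half-way along; its y axis runs along the rail, its x axis points away from the robot into the rail, so the near face is the plane x = 0.
- planter: Square concrete planter with a small green plant, fixed, 104 x 104 mm and 80 mm high (leaves to 125 mm), standing against the near face of the rail to the left or to the right of the low pot. Origin at the centre of its underside; its sides are parallel to the rail's, y axis along the rail.
- tall_pot: Tall narrow open celadon pot, 72 mm in diameter at the rim and 115 mm high, 0.45 kg, loose, standing between the robot and the rail, about 0.22 m off the rail. Origin at the centre of its underside. Not to be moved. (An empty clay saucer also lies on this side, an aluminium sieve beyond the rail.)
There are look-alikes about, which are no part of the job. Leave any pink or yellow look-alike of the part that bears pot_center alone.

How it is judged (in metres and radians):
At the end, for the whole second after the job is handed in: The low pot stands upright (within about 6 degrees) and still on the counter, within 15 mm of touching the planter and within 15 mm of touching the rail's near face (x of pot_center in the frame of rail between -0.067 and -0.045 m and y of pot_center in the frame of planter between -0.119 and 0.119 m and height (world z) of pot_center below 0.04 m and angle between pot_center's own z axis and vertical below 0.1 rad and linear speed of pot below 0.01 m/s).
It fails at once if the low pot leaves the rail by more than 25 mm (x of pot_center in the frame of rail below -0.077 m).
It fails at once if the low pot is lifted more than 15 mm (height (world z) of pot_center above 0.049 m).
It fails at once if the low pot is tipped by more than 20 degrees (angle between pot_center's own z axis and vertical above 0.35 rad).
It fails at once if the tall pot is moved by more than 20 mm (distance of tall_pot from where it was at the start of the episode above 0.02 m).
It also fails if it takes over 37 s, if anything falls off the work surface, if the arm or the gripper's body presses on something with over 40 N, if the wrist force passes 120 N, or if a joint passes its speed limit or range.

### The arm

A 7-joint arm with a two-finger parallel gripper is mounted at the origin on the work surface. World frame = base frame: x ahead of the robot, y to its left, z up, the work surface at z = 0. Lengths are in m, angles in degrees, forces in N, time in s.
With the tool pointing down it reaches from about 0.425 to 0.875 m from the base axis. Payload 4.7 kg.
Tool frame: the origin (TCP) lies at the very end of the fingers, on their centre line; the grasp point (between the pads) lies 19 mm behind it; z points along the fingers, y is the direction in which the jaws open and shut (so a half turn about z gives the same grasp; the last joint's range is limited). The gripper opens to 87 mm and grips with 3 to 60 N. Pads are 19 mm wide; open, the fingers measure 117 mm over their backs; the gripper's body (75 mm by 190 mm) begins 51 mm behind the grasp point.
Start: joints at [66.354, 18.392, -4.016, 83.108, 1.295, 78.541, -3.26], TCP at [0.269, -0.592, 0.223] pointing down, gripper open.
Joint ranges: [-163.93, 163.93], [-17.29, 119.83], [-79.2, 71.16], [3.27, 140.29], [-89.18, 269.18], [5.43, 117.66], [-154.24, 154.24]. Speed limits (degrees/s): [147.25, 147.25, 180, 180, 180, 180, 180].

### API

Orientations are given as [roll, pitch, yaw] about the fixed x, y, z axes, in that order (R = Rz(yaw) Ry(pitch) Rx(roll)).
In Python, from cell import * gives the robot as it stands.
- The arm moves only by the tool drive_tool, never from a script. Its argument "moves" is text: rows parted by semicolons, each of 5 numbers parted by spaces: the shift along the tool's x, y, z in m, then the turn about the tool's z in degrees, then the gripper's target within -1 to 1 (fully open at 1, half-way at 0, shut at -1). In form: x y z yaw fingers; .... A call has exactly 8 rows; each row is the pose to reach, as a shift and turn from the pose commanded when the call began, along the tool's axes at that moment; what a row does not reach only later rows make up. A row lasts 1/10 s, in which the tool goes at most 50 mm and 8.59 degrees, less where a joint would pass 70% of its speed; a pose out of reach is approached as far as the arm can. A call with a gripper value outside its range is refused whole. The fingers move at their own pace and stop on an object; "grip_force" is the grip in N (left out, the last holds). Time passes only in rows, so rows that repeat a pose let the fingers close, or fill a call up. It gives the time, the measured TCP pose, the force and the opening at its end, in the units of the state.
- get_obs(): the state, without advancing time (a new reading comes with each control period).
- read_camera(name): name is "scene" or "side" or "wrist"; returns (picture, depth): 400x640x3 uint8, red, green, blue; 400x640 float32, m along the optical axis (not along the pixel's ray), 0 where there is no reading.
- calibration(name): a dict with "intrinsics" (3x3 intrinsics, pixels), "cam_to_world" (4x4, takes a point from camera to world coordinates); the wrist camera has in their place "T_tool_cam" (4x4, takes a point from camera to tool coordinates, whose origin is the TCP and whose axes are the flange's). Camera axes: x right, y up, looking along -z (the intrinsics and any distortion apply to the point x, -y, -z); pixel columns grow to the right and rows downward; lengths in m; the calibration is good to about 2 mm. A picture is of the moment at which its call begins: read the wrist's pose just before it. calibration takes no time and is no camera call.
- sign_off(): hands the job in, once; it reports no verdict.
Trained networks look in the newest picture that a camera, given by its name, has taken for a name from the list of things; names that differ only in an ending like _2 or _b are one class to them, and where a whole thing is asked for, a point or a joint stands for the part that bears it (a point fixed in the world has none). Each returns a list of dicts, best first, with "conf" (0 to 1); they miss things now and then, are a little off and sometimes report something else, mostly with a low value. They report only what shows in the picture. A call takes as long as a camera call. They do not tell look-alikes from the thing itself.
- search_frame(camera, name): "uv" ([column, row] in pixels, amid what is visible of it).
- pinpoint(camera, name): "uv" ([column, row] in pixels: a listed point, or the origin of a listed thing).
The state is a dict: "time_s": time; "qpos": joint angles; "joint_velocities": joint speeds; "effort": joint torques, N m; "tool_pos": TCP position; "tool_rot": TCP orientation; "force": force on the tool from outside, world axes, zero at the start; "wrist_torque": the same for the moment, N m; "grip_width": finger opening in m.
Only numpy, scipy, OpenCV 4.12 (cv2) and the standard library are available. Lean on these libraries where they do the work, as an engineer would, in place of code of your own. Each camera call takes 0.05 s, during which the arm holds its last target. There are 200 camera calls.

## Working session

There is one attempt and no reset: what is moved stays moved. The work goes in short steps, Python scripts to look and compute and a tool call to move; the robot and the scene stay as the last step left them, time stands still between calls to the robot, and variables do not carry over. Pictures are saved under pics/ and viewed, about 8 in all and at most 12, crops included, and the job is handed in when it is done.

Besides the shell and the picture viewer there is one more tool, called by a JSON object that holds its "name" and its "arguments". drive_tool: Moves the arm, as the interface text tells. Its arguments: {"type":"object","properties":{"moves":{"type":"string"},"grip_force":{"type":"number"}},"required":["moves"]}

```bash
mkdir -p pics
cat > h.py <<'E'
from cell import *
import numpy as np, cv2
from scipy.spatial.transform import Rotation as R
def pose():
    o=get_obs(); T=np.eye(4); r=np.array(o['tool_rot'],float)
    T[:3,:3]=R.from_euler('xyz',r,degrees=True).as_matrix(); T[:3,3]=o['tool_pos']; return T
def cw(n):
    c=calibration(n)
    return np.array(c['intrinsics']), (np.array(c['cam_to_world']) if n!='wrist' else pose()@np.array(c['T_tool_cam']))
def w(uv,d,K,M):
    u,v=uv; p=np.array([(u-K[0,2])/K[0,0]*d,-(v-K[1,2])/K[1,1]*d,-d,1]); return (M@p)[:3]
def cloud(d,K,M):
    v,u=np.mgrid[:d.shape[0],:d.shape[1]]
    p=np.stack([(u-K[0,2])/K[0,0]*d,-(v-K[1,2])/K[1,1]*d,-d,np.ones_like(d)],-1); P=(p@M.T)[...,:3]; P[d==0]=np.nan; return P
E
python3 - <<'E'
from h import *
print(get_obs()); print({k:v for k,v in calibration('scene').items() if 'cam' not in k and k!='intrinsics'})
ims=[]
for n in ['scene','side']:
    K,M=cw(n); im,d=read_camera(n); cv2.imwrite(f'pics/{n}0.png',im[...,::-1]); P=cloud(d,K,M); np.save(f'{n}P.npy',P)
    for t in ['pot_center','rail','planter','tall_pot']:
        for r in pinpoint(n,t)[:3]:
            u,v=r['uv']; i,j=int(np.clip(v,0,399)),int(np.clip(u,0,639)); print(n,t,np.round(r['uv']),round(r['conf'],2),P[i,j].round(3))
E
```

```text
{'time_s': 0.0, 'qpos': array([66.3548078 , 18.44005852, -4.01506111, 83.17482953,  1.29540076,
       78.5401408 , -3.25940859]), 'joint_velocities': array([-0.00910575,  0.07063204, -0.02473682, -0.01296635,  0.09195745,
       -0.10184469, -0.04702882]), 'effort': array([-4.53743496e-04, -4.91296935e+01, -4.04207027e-01, -3.12531638e+01,
       -6.40304340e-02,  4.37263492e-02,  1.90264918e-04]), 'tool_pos': array([ 0.26878497, -0.59121895,  0.22145076]), 'tool_rot': array([-1.79890234e+02,  6.24824192e-03,  2.44551713e+01]), 'force': array([-0.18141008,  0.37532366, -0.3416221 ]), 'wrist_torque': array([0.04266098, 0.01844945, 0.02735727]), 'grip_width': 0.08665841037648575}
{}
scene pot_center [174. 229.] 0.91 [ 0.784 -0.312  0.069]
scene pot_center [194. 143.] 0.84 [ 0.593 -0.397  0.068]
scene pot_center [291. 176.] 0.79 [ 0.582 -0.164  0.068]
scene rail [338. 234.] 0.75 [ 0.654 -0.029  0.043]
scene planter [418. 249.] 0.77 [0.638 0.12  0.082]
scene tall_pot [442. 189.] 0.77 [0.465 0.128 0.039]
scene tall_pot [337. 234.] 0.17 [ 0.655 -0.03   0.044]
side pot_center [345. 201.] 0.88 [ 0.548 -0.15   0.067]
side pot_center [392. 142.] 0.78 [ 0.563 -0.392  0.068]
side pot_center [311. 134.] 0.73 [ 0.752 -0.296  0.071]
side rail [287. 233.] 0.82 [ 0.632 -0.039  0.008]
side planter [248. 294.] 0.91 [0.559 0.149 0.079]
side tall_pot [307. 344.] 0.86 [0.415 0.163 0.098]
```

View pics/scene0.png

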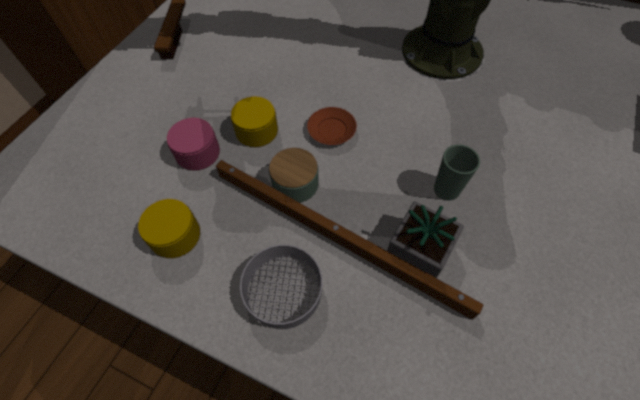

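View pics/side0.png

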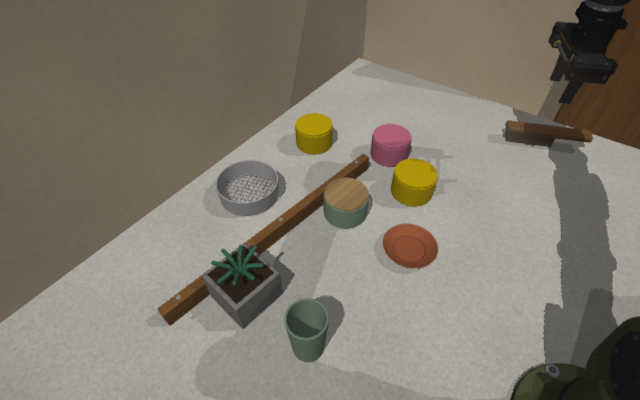

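The scene view shows the wooden-lidded pot at (294,172), with the planter to its right (+y) at (428,238). A yellow pot at (255,120) and a pink one at (193,143) stand behind it. The side view agrees: pot (346,200), planter (243,285), tall pot (307,330). Next I'll fit the geometry from the depth images.

Run:
```python
from h import *
for n in ['scene','side']:
    P=np.load(n+'P.npy'); im=cv2.imread(f'pics/{n}0.png'); z=P[...,2]
    hsv=cv2.cvtColor(im,cv2.COLOR_BGR2HSV)
    # rail top
    m=(abs(z-.045)<.006)&(P[...,0]>.3)&(P[...,0]<.85)&(abs(P[...,1])<.45)&(hsv[...,0]<20)&(hsv[...,1]>120)
    nl,l,s,c=cv2.connectedComponentsWithStats(m.astype(np.uint8))
    q=np.vstack([P[l==i][:,:2] for i in np.argsort(-s[1:,4])[:3]+1 if s[i,4]>60])
    r=cv2.minAreaRect(q.astype(np.float32)); print(n,'rail',r, cv2.fitLine(q.astype(np.float32),cv2.DIST_HUBER,0,.01,.01).ravel(), [(s[i,4],c[i].round()) for i in np.argsort(-s[1:,4])[:3]+1])
    # tops at .068
    m=(abs(z-.068)<.0045)&(P[...,0]>.3)
    m=cv2.morphologyEx(m.astype(np.uint8),cv2.MORPH_OPEN,np.ones((3,3)))
    nl,l,s,c=cv2.connectedComponentsWithStats(m)
    for i in range(1,nl):
        if s[i,4]>250: 
            q=P[l==i]; (x,y),rr=cv2.minEnclosingCircle(q[:,:2].astype(np.float32)); print(n,'disc',s[i,4],c[i].round(),round(x,3),round(y,3),round(rr,3),np.median(q[:,2]).round(3))
    m=(z>.07)&(P[...,0]>.35)&(P[...,0]<.8)&(abs(P[...,1])<.3)&(z<.13)
    nl,l,s,c=cv2.connectedComponentsWithStats(m.astype(np.uint8))
    for i in range(1,nl):
        if s[i,4]>100: q=P[l==i]; print(n,'high',s[i,4],c[i].round(),q[:,2].max().round(3),cv2.minAreaRect(q[q[:,2]<.086][:,:2].astype(np.float32)) if (q[:,2]<.086).any() else 0, cv2.minEnclosingCircle(q[:,:2].astype(np.float32)))
```

```text
scene rail ((0.6437830924987793, -0.03642341494560242), (0.5946316123008728, 0.025338415056467056), 82.71334838867188) [0.12852645 0.9917061  0.6520295  0.00632868] [(np.int32(3044), array([354., 239.]))]
scene disc 1166 [253. 113.] 0.463 -0.323 0.052 0.067
scene disc 1292 [190. 135.] 0.579 -0.417 0.051 0.067
scene disc 1523 [293. 167.] 0.561 -0.17 0.051 0.068
scene disc 1918 [165. 222.] 0.777 -0.338 0.051 0.068
scene high 1092 [459. 164.] 0.118 ((0.43886977434158325, 0.1394670009613037), (0.0651891827583313, 0.06445161998271942), 37.7943000793457) ((0.4372052550315857, 0.1403648853302002), 0.03694712743163109)
scene high 3013 [427. 235.] 0.125 ((0.6010952591896057, 0.12822650372982025), (0.10425172746181488, 0.10370952636003494), 82.73798370361328) ((0.6012328863143921, 0.1284814029932022), 0.07136581093072891)
side rail ((0.6419451236724854, -0.036723166704177856), (0.5949578881263733, 0.021164704114198685), 82.66779327392578) [ 0.12800449  0.9917736   0.6450384  -0.00267178] [(np.int32(1013), array([303., 204.])), (np.int32(502), array([182., 297.])), (np.int32(1), array([177., 294.]))]
side disc 680 [314. 124.] 0.777 -0.341 0.052 0.068
side disc 741 [392. 136.] 0.578 -0.419 0.052 0.068
side disc 1003 [416. 173.] 0.463 -0.327 0.052 0.068
side disc 1145 [346. 193.] 0.561 -0.172 0.051 0.068
side high 2949 [240. 276.] 0.125 ((0.5988686084747314, 0.125945582985878), (0.10401782393455505, 0.10522148758172989), 82.43344116210938) ((0.5989236235618591, 0.12622849643230438), 0.07144561409950256)
side high 1224 [306. 321.] 0.118 ((0.43410933017730713, 0.13761228322982788), (0.06353767216205597, 0.06476819515228271), 14.847476959228516) ((0.4361790716648102, 0.13685274124145508), 0.03620193526148796)
```

{"name": "drive_tool", "arguments": {"moves": "0.03 -0.015 0 -5 0.38; 0.07 -0.035 0 -12 0.38; 0.115 -0.057 0 -20 0.38; 0.16 -0.079 0 -28 0.38; 0.205 -0.101 0 -36 0.38; 0.25 -0.124 0.02 -44 0.38; 0.29 -0.143 0.04 -52 0.38; 0.32 -0.158 0.05 -58 0.38"}}

```text
time_s: 1.3
tool_pos: [0.4961, -0.3122, 0.1714]
tool_rot: [-180.0, -0.1, 82.9]
force: [0.2, -0.4, -0.7]
grip_width: 0.0601
```

```bash
cat >> h.py <<'E'
O=np.array([.632,-.0351]); ex=np.array([.9918,-.1283]); ey=np.array([.1283,.9918])
def rf(p): d=np.array(p[:2])-O; return (d@ex).round(4),(d@ey).round(4)
def st():
    o=get_obs(); print('t',round(o['time_s'],2),'tcp rail x,s',rf(o['tool_pos']),'z',o['tool_pos'][2].round(4),'rot',o['tool_rot'].round(2),'F',o['force'].round(1),'w',round(o['grip_width'],3))
def disc(n,save=None):
    K,M=cw(n); im,d=read_camera(n); P=cloud(d,K,M); z=P[...,2]
    if save: cv2.imwrite(f'pics/{save}.png',im[...,::-1])
    m=cv2.morphologyEx((abs(z-.068)<.0045).astype(np.uint8),cv2.MORPH_OPEN,np.ones((3,3)))
    nl,l,s,c=cv2.connectedComponentsWithStats(m)
    for i in range(1,nl):
        if s[i,4]>200:
            q=P[l==i]; (x,y),rr=cv2.minEnclosingCircle(q[:,:2].astype(np.float32)); print(n,c[i].round(),'rail x,s',rf((x,y)),'r',round(rr,3),s[i,4])
E
python3 -c "from h import *; st()"
```

```text
t 1.3 tcp rail x,s (np.float64(-0.0992), np.float64(-0.2923)) z 0.1714 rot [-1.7997e+02 -6.0000e-02  8.2880e+01] F [ 0.2 -0.4 -0.7] w 0.06
```

{"name": "drive_tool", "arguments": {"moves": "0.035 0.022 0.02 0 0.38; 0.073 0.044 0.04 0 0.38; 0.073 0.044 0.065 0 0.38; 0.073 0.044 0.09 0 0.38; 0.073 0.044 0.11 0 0.38; 0.073 0.044 0.13 0 0.38; 0.073 0.044 0.15 0 0.38; 0.073 0.044 0.15 0 0.38"}}

```text
time_s: 2.1
tool_pos: [0.5458, -0.248, 0.0197]
tool_rot: [-179.7, -0.1, 82.5]
force: [1.0, -0.5, 1.2]
grip_width: 0.06
```

Run:
```python
from h import *
st(); disc('scene'); disc('side','side1')
```

```text
t 2.1 tcp rail x,s (np.float64(-0.0581), np.float64(-0.2222)) z 0.0197 rot [-1.797e+02 -1.000e-01  8.246e+01] F [ 1.  -0.5  1.2] w 0.06
scene [190. 135.] rail x,s (np.float64(-0.0034), np.float64(-0.3846)) r 0.051 1297
scene [293. 167.] rail x,s (np.float64(-0.053), np.float64(-0.1422)) r 0.051 1518
scene [165. 222.] rail x,s (np.float64(0.1825), np.float64(-0.2815)) r 0.051 1932
side [314. 124.] rail x,s (np.float64(0.1821), np.float64(-0.2857)) r 0.053 672
side [403. 135.] rail x,s (np.float64(-0.017), np.float64(-0.3986)) r 0.048 244
side [422. 174.] rail x,s (np.float64(-0.1304), np.float64(-0.3102)) r 0.051 660
side [346. 193.] rail x,s (np.float64(-0.0529), np.float64(-0.1469)) r 0.052 1147
```

View pics/side1.png

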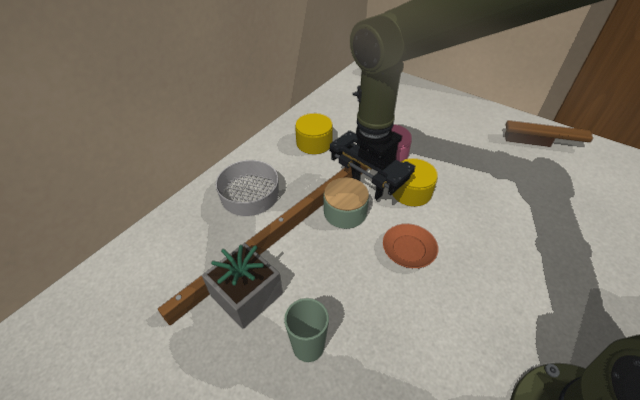

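The gripper is behind the pot, around (375,175) in the side view, and it is clear of the yellow pot and the rail. I'll start pushing gently.

{"name": "drive_tool", "arguments": {"moves": "0.006 0.002 0 0 0.38; 0.012 0.003 0 0 0.38; 0.018 0.003 0 0 0.38; 0.024 0.003 0 0 0.38; 0.03 0.003 0 0 0.38; 0.036 0.003 0 0 0.38; 0.042 0.003 0 0 0.38; 0.048 0.003 0 0 0.38"}}

```text
time_s: 3.0
tool_pos: [0.5577, -0.2022, 0.023]
tool_rot: [179.9, 0.1, 82.4]
force: [-0.7, -5.1, 3.7]
grip_width: 0.0599
```

Run:
```python
from h import *
st(); disc('scene'); disc('side')
```

```text
t 3.0 tcp rail x,s (np.float64(-0.0522), np.float64(-0.1753)) z 0.023 rot [1.7995e+02 7.0000e-02 8.2410e+01] F [-0.7 -5.1  3.7] w 0.06
scene [243. 115.] rail x,s (np.float64(-0.1248), np.float64(-0.3122)) r 0.05 571
scene [190. 135.] rail x,s (np.float64(-0.0039), np.float64(-0.3849)) r 0.052 1296
scene [304. 173.] rail x,s (np.float64(-0.0517), np.float64(-0.1189)) r 0.05 1386
scene [165. 222.] rail x,s (np.float64(0.1826), np.float64(-0.2817)) r 0.051 1938
side [314. 124.] rail x,s (np.float64(0.1826), np.float64(-0.2846)) r 0.052 663
side [394. 135.] rail x,s (np.float64(-0.0066), np.float64(-0.3887)) r 0.051 658
side [416. 172.] rail x,s (np.float64(-0.1299), np.float64(-0.3104)) r 0.052 970
side [338. 199.] rail x,s (np.float64(-0.0494), np.float64(-0.1237)) r 0.055 1192
```

{"name": "drive_tool", "arguments": {"moves": "0.008 0 0 0 0.38; 0.016 0 0 0 0.38; 0.024 0 0 0 0.38; 0.032 0 0 0 0.38; 0.04 0 0 0 0.38; 0.048 0 0 0 0.38; 0.056 0 0 0 0.38; 0.064 0 0 0 0.38"}}

```text
time_s: 3.9
tool_pos: [0.5659, -0.1381, 0.0227]
tool_rot: [180.0, 0.0, 82.4]
force: [-1.3, -4.6, 4.1]
grip_width: 0.06
```

Run:
```python
from h import *
st(); disc('scene'); disc('side')
```

```text
t 3.9 tcp rail x,s (np.float64(-0.0524), np.float64(-0.1106)) z 0.0227 rot [1.800e+02 4.000e-02 8.245e+01] F [-1.3 -4.6  4.1] w 0.06
scene [253. 113.] rail x,s (np.float64(-0.1301), np.float64(-0.3075)) r 0.052 1164
scene [190. 136.] rail x,s (np.float64(-0.004), np.float64(-0.3838)) r 0.052 1294
scene [331. 188.] rail x,s (np.float64(-0.0519), np.float64(-0.0551)) r 0.051 1428
scene [164. 222.] rail x,s (np.float64(0.182), np.float64(-0.2809)) r 0.052 1935
side [307. 125.] rail x,s (np.float64(0.1852), np.float64(-0.2822)) r 0.051 370
side [392. 136.] rail x,s (np.float64(-0.0046), np.float64(-0.3876)) r 0.051 736
side [416. 172.] rail x,s (np.float64(-0.1302), np.float64(-0.3108)) r 0.052 997
side [318. 215.] rail x,s (np.float64(-0.0503), np.float64(-0.0583)) r 0.053 1292
```

{"name": "drive_tool", "arguments": {"moves": "0.01 0 0 0 0.38; 0.02 0 0 0 0.38; 0.03 0 0 0 0.38; 0.04 0 0 0 0.38; 0.05 0 0 0 0.38; 0.06 0 0 0 0.38; 0.07 0 0 0 0.38; 0.08 0 0 0 0.38"}}

```text
time_s: 4.8
tool_pos: [0.5762, -0.0579, 0.0224]
tool_rot: [-180.0, 0.0, 82.5]
force: [-0.9, -3.8, 2.2]
grip_width: 0.06
```

Run:
```python
from h import *
st(); disc('scene'); disc('side','side2')
```

```text
t 4.8 tcp rail x,s (np.float64(-0.0524), np.float64(-0.0298)) z 0.0224 rot [-179.98    0.     82.46] F [-0.9 -3.8  2.2] w 0.06
scene [252. 113.] rail x,s (np.float64(-0.1291), np.float64(-0.3083)) r 0.052 1156
scene [190. 135.] rail x,s (np.float64(-0.0038), np.float64(-0.3852)) r 0.052 1295
scene [367. 206.] rail x,s (np.float64(-0.0519), np.float64(0.0261)) r 0.051 1463
scene [164. 222.] rail x,s (np.float64(0.1825), np.float64(-0.2815)) r 0.051 1918
side [392. 136.] rail x,s (np.float64(-0.0049), np.float64(-0.3885)) r 0.052 750
side [416. 173.] rail x,s (np.float64(-0.1298), np.float64(-0.3112)) r 0.051 994
side [290. 238.] rail x,s (np.float64(-0.0528), np.float64(0.0252)) r 0.05 1426
```

View pics/side2.png

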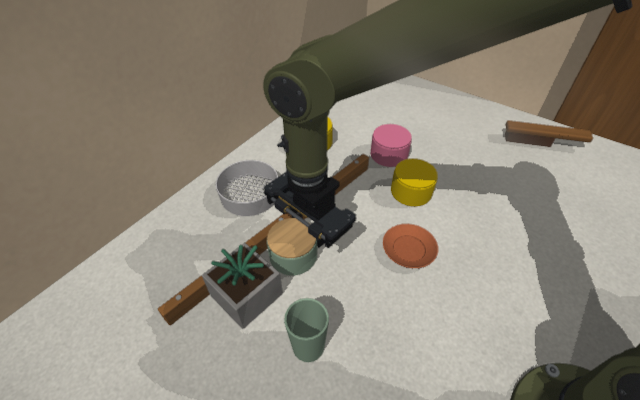

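The side view shows the pot at (293,245) against the rail, with about 27 mm left to the planter at (243,285). The tall pot at (307,330) is untouched and clear. I'll creep in from here.

{"name": "drive_tool", "arguments": {"moves": "0.004 0 0 0 0.38; 0.008 0 0 0 0.38; 0.012 0 0 0 0.38; 0.016 0 0 0 0.38; 0.019 0 0 0 0.38; 0.022 0 0 0 0.38; 0.024 0 0 0 0.38; 0.026 0 0 0 0.38"}}

```text
time_s: 5.7
tool_pos: [0.5796, -0.0328, 0.0224]
tool_rot: [-180.0, -0.0, 82.5]
force: [-0.2, -1.7, -2.0]
grip_width: 0.0602
```

Run:
```python
from h import *
st(); disc('scene'); disc('side')
```

```text
t 5.7 tcp rail x,s (np.float64(-0.0523), np.float64(-0.0045)) z 0.0224 rot [-179.98   -0.     82.46] F [-0.2 -1.7 -2. ] w 0.06
scene [252. 113.] rail x,s (np.float64(-0.1308), np.float64(-0.3071)) r 0.052 1156
scene [190. 136.] rail x,s (np.float64(-0.0058), np.float64(-0.3842)) r 0.052 1307
scene [379. 213.] rail x,s (np.float64(-0.0519), np.float64(0.0507)) r 0.051 1489
scene [164. 222.] rail x,s (np.float64(0.1822), np.float64(-0.2823)) r 0.052 1917
side [324. 124.] rail x,s (np.float64(0.162), np.float64(-0.2982)) r 0.046 233
side [392. 136.] rail x,s (np.float64(-0.0032), np.float64(-0.3864)) r 0.052 736
side [416. 173.] rail x,s (np.float64(-0.1299), np.float64(-0.3105)) r 0.051 1001
side [282. 245.] rail x,s (np.float64(-0.0516), np.float64(0.0485)) r 0.051 1468
```

{"name": "drive_tool", "arguments": {"moves": "0.0005 0 0 0 0.38; 0.001 0 0 0 0.38; 0.0015 0 0 0 0.38; 0.002 0 0 0 0.38; 0.0025 0 0 0 0.38; 0.003 0 0 0 0.38; 0.0035 0 0 0 0.38; 0.0035 0 0 0 0.38"}}

```text
time_s: 6.6
tool_pos: [0.5802, -0.0295, 0.0225]
tool_rot: [180.0, -0.0, 82.5]
force: [-0.7, -1.3, -1.3]
grip_width: 0.0601
```

{"name": "drive_tool", "arguments": {"moves": "0.0005 0 0 0 0.38; 0.001 0 0 0 0.38; 0.0015 0 0 0 0.38; 0.002 0 0 0 0.38; 0.0025 0 0 0 0.38; 0.003 0 0 0 0.38; 0.003 0 0 0 0.38; 0.003 0 0 0 0.38"}}

```text
time_s: 7.4
tool_pos: [0.5803, -0.0289, 0.0225]
tool_rot: [-180.0, 0.2, 82.4]
force: [-0.2, -5.6, 0.5]
grip_width: 0.06
```

Run:
```python
from h import *
st(); disc('scene'); disc('side')
```

```text
t 7.4 tcp rail x,s (np.float64(-0.0521), np.float64(-0.0005)) z 0.0225 rot [-1.7998e+02  1.5000e-01  8.2380e+01] F [-0.2 -5.6  0.5] w 0.06
scene [252. 113.] rail x,s (np.float64(-0.1307), np.float64(-0.307)) r 0.051 1161
scene [190. 135.] rail x,s (np.float64(-0.0041), np.float64(-0.3849)) r 0.052 1298
scene [381. 213.] rail x,s (np.float64(-0.0519), np.float64(0.0551)) r 0.051 1489
scene [164. 222.] rail x,s (np.float64(0.1828), np.float64(-0.2821)) r 0.051 1925
side [323. 125.] rail x,s (np.float64(0.1654), np.float64(-0.2941)) r 0.046 276
side [392. 135.] rail x,s (np.float64(-0.003), np.float64(-0.3872)) r 0.052 739
side [416. 173.] rail x,s (np.float64(-0.1299), np.float64(-0.3111)) r 0.051 1004
side [280. 246.] rail x,s (np.float64(-0.0522), np.float64(0.0519)) r 0.051 1444
```

The tool moved only 0.6 of the 3 mm commanded and the force rose, so the pot is against the planter. I'll back straight off, then lift.

{"name": "drive_tool", "arguments": {"moves": "-0.003 0 0 0 0.38; -0.006 0 0 0 0.38; -0.012 0 0 0 0.38; -0.02 0 0 0 0.38; -0.03 0 0 0 0.38; -0.045 0 0 0 0.38; -0.06 0 0 0 0.38; -0.06 0 -0.02 0 0.38"}}

```text
time_s: 8.3
tool_pos: [0.5696, -0.0907, 0.04]
tool_rot: [-179.7, 0.1, 82.2]
force: [-0.8, -0.7, 0.5]
grip_width: 0.0599
```

{"name": "drive_tool", "arguments": {"moves": "0 0 -0.03 0 0.38; 0 0 -0.06 0 0.38; 0 0 -0.09 0 0.38; 0 0 -0.12 0 0.38; -0.02 0 -0.14 0 0.38; -0.04 0 -0.15 0 0.38; -0.05 0 -0.15 0 0.38; -0.05 0 -0.15 0 0.38"}}

```text
time_s: 9.1
tool_pos: [0.5653, -0.1386, 0.192]
tool_rot: [-180.0, 0.0, 82.2]
force: [0.1, 0.0, -0.1]
grip_width: 0.0598
```

Run:
```python
from h import *
st(); disc('scene'); disc('side','side3')
```

```text
t 9.1 tcp rail x,s (np.float64(-0.0529), np.float64(-0.1112)) z 0.192 rot [-1.7996e+02  5.0000e-02  8.2210e+01] F [ 0.1  0.  -0.1] w 0.06
scene [245. 110.] rail x,s (np.float64(-0.1283), np.float64(-0.3096)) r 0.051 601
scene [190. 136.] rail x,s (np.float64(-0.0038), np.float64(-0.3851)) r 0.051 1289
scene [377. 212.] rail x,s (np.float64(-0.0523), np.float64(0.0548)) r 0.051 1869
scene [164. 222.] rail x,s (np.float64(0.1832), np.float64(-0.2817)) r 0.051 1927
side [398. 137.] rail x,s (np.float64(-0.007), np.float64(-0.3887)) r 0.051 440
side [416. 173.] rail x,s (np.float64(-0.1304), np.float64(-0.3115)) r 0.052 994
side [282. 245.] rail x,s (np.float64(-0.0528), np.float64(0.0505)) r 0.051 1600
```

View pics/side3.png

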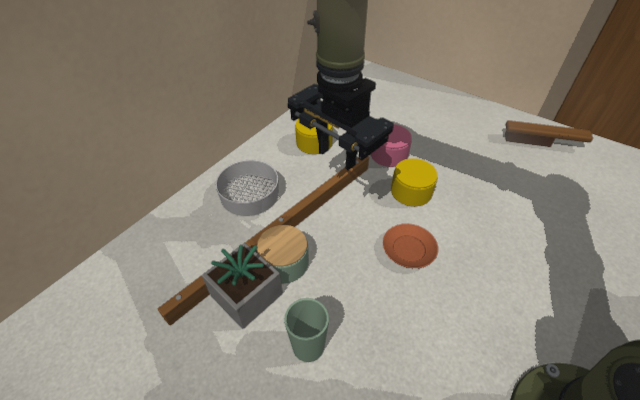

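The pot at (283,250) stands against both the rail and the planter. The tall pot is unmoved at (307,330), and the arm is clear.

```bash
python3 -c "
from cell import *
print(sign_off())"
```

```text
the job is handed in; nothing more can be done
None
```

I pushed the low celadon pot about 0.2 m along the rail with the part-closed fingers cradling it. It met the planter: the tool stalled and the force rose to about 5.6 N. I then backed off, lifted clear and handed the job in at about 9.1 s; `sign_off()` gives no verdict.

- **Rail:** the last check, with the arm clear, put the pot centre about 52–53 mm from the rail face (52 mm is touching).
- **Planter:** the same check put the pot about 102–106 mm from the planter centre (104 mm is touching). The two cameras disagree by about 4 mm along the rail, well inside the 15 mm tolerance.
- **Upright and still:** the lid top read level at 68 mm. I did not measure tilt or speed separately; the pot looked upright in the final picture.
- **Other pots:** the tall pot was in the same place in the pictures before and after. The pink pot and the yellow one beside it measured unmoved to within a few millimetres, and nothing came near the other yellow one.

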